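# Pack the field probes into their tray

### The arm

A 6-joint arm with a two-finger parallel gripper is mounted at the origin on the work surface. World frame = base frame: x ahead of the robot, y to its left, z up, the work surface at z = 0. Lengths are in m, angles in degrees, forces in N, time in s.
With the tool pointing down it reaches from about 0.275 to 0.725 m from the base axis. Payload 5.6 kg.
Tool frame: the origin (TCP) lies on the centre line of the jaws, within the pads' length; the fingertips stand 8 mm ahead of it and the grasp point (between the pads) lies 11 mm behind it; z points along the fingers, y is the line along which they close (so a half turn about z gives the same grasp; the last joint's range is limited). The gripper opens to 85 mm and grips with 20 to 120 N. Pads are 22 mm wide; open, the fingers measure 114 mm over their backs; the gripper's body (76 mm by 85 mm) begins 54 mm behind the grasp point. The pads swing forward as they close: fully open they stand 13 mm farther back than shut.
Start: joints at [-54.454, 14.616, 6.199, 0, -81.583, -16.306], TCP at [0.181, -0.519, 0.239] pointing down, gripper open.
Joint ranges: [-168.99, 168.99], [-69.2, 112.95], [-62.41, 85.93], [-164.36, 98.24], [-168.68, -3.75], [-174.98, 174.98]. Speed limits (degrees/s): [147.25, 147.25, 180, 180, 180, 180].

### API

Orientations are given as a 3x3 rotation matrix whose columns are the frame's x, y, z axes.
In Python, from bench import telemetry, optics, r gives the robot as it stands.
- The arm moves only by the tool jog_arm, never from a script. Its arguments are lists of equal length, an entry for each row: "angular": the turn, a rotation vector about the tool's x, y, z in degrees, a list of three; "offset": the shift along the tool's x, y, z in mm, a list of three; "fingers": the closure, from 0 (fully open) to 1 (shut). A call has 1 to 12 rows; each row is the pose to reach, as a shift and turn from the pose commanded when the call began, along the tool's axes at that moment; what a row does not reach only later rows make up. A row lasts 1/12 s, in which the tool goes at most 41.7 mm and 7.16 degrees, less where a joint would pass 70% of its speed; a pose out of reach is approached as far as the arm can. A call with a gripper value outside its range is refused whole. The fingers move at their own pace and stop on an object; "squeeze" is the grip in N (left out, the last holds). Time passes only in rows, so rows that repeat a pose let the fingers close. It gives the time, the measured TCP pose, the force, the opening and the grip force at its end, in the units of the state.
- telemetry.observe(): the state, without advancing time (a new reading comes with each control period).
- optics.snapshot(name): name is "scene" or "top" or "wrist"; returns (picture, depth): 480x640x3 uint8, red, green, blue; 480x640 float32, m along the optical axis (not along the pixel's ray), 0 where there is no reading.
- optics.camera_params(name): a dict with "mtx" (3x3 intrinsics, pixels), "rvec" (rotation vector, rad) and "tvec" (3), from world to camera coordinates, as OpenCV has them; the wrist camera has in their place "hand_eye" (4x4, takes a point from camera to tool coordinates, whose origin is the TCP and whose axes are the flange's). Camera axes: x right, y down, z forward; pixel columns grow to the right and rows downward; lengths in m; the calibration is good to about 2 mm. A picture is of the moment at which its call begins: read the wrist's pose just before it. camera_params takes no time and is no camera call.
- r.finish_job(): hands the job in; it is judged then, once.
The state is a dict: "time_s": time; "q": joint angles; "joint_vel": joint speeds; "effort": joint torques, N m; "tcp_pos": TCP position; "tool_rot": TCP orientation; "ft_force": force on the tool from outside, world axes, zero at the start; "moment": the same for the moment, N m; "gripper_width": finger opening in m; "grasp_force": force on a finger pad.
Only numpy, scipy, OpenCV 4.12 (cv2) and the standard library are available. Lean on these libraries where they do the work, as an engineer would, in place of code of your own. Each camera call takes 0.05 s, during which the arm holds its last target. There are 200 camera calls.

### The job

Put both field probes away in the grey storage tray, each pressed fully home in the recess of its own shape. The loop probe is parked upright, head down, in the wooden stand: first lay it flat on the bare bench top and let go of it, then take it up again another way and pack it. Leave the white box, the attenuator, the charger and the small termination where they are.

Things in the scene. Friction and masses are not known exactly. Their poses are not given: they have to be found in the camera images.
- loop_grip (a point): Loop probe (black, rigid, 90 g): handle 20 mm wide, 16 thick, 95 long; square loop head 54 mm wide, 40 long, 16 thick (135 overall; either wide face may lie up). This point is on its axis at half thickness, 76 mm from the tail end, 19 mm from the head's start. Axes: z from head to tail, y along the width, x the thickness. At the start it stands in the stand, z up.
- loop_head (a point): Centre of the loop probe's head, 39 mm from loop_grip (at -z of the probe). At the start the head end stands on the slot's floor, the tail end 143 mm above the bench.
- tee_grip (a point): Tee probe (black, rigid, 90 g): handle 20 mm wide, 16 thick, 100 long; crossbar head 70 mm wide, 20 long, 16 thick (120 overall; either wide face may lie up). This point is on its axis at half thickness, 76 mm from the tail end, 24 mm from the crossbar. Axes: x towards the head, y along the width, z the thickness. It starts flat on the bench between tray and stand.
- tee_head (a point): Centre of the tee probe's crossbar, 34 mm from tee_grip (at +x of the probe).
- tray: Fixed grey tray 180 mm (x) by 170 (y), 20 high; origin at the centre of its underside. Two recesses along x, 14 mm deep (floor 6 mm above the bench), shaped as the probes with 2 mm play at each side, 2.5 at each end; a seated probe stands 2 mm proud. Across both, at x -17 to 17 mm, y -79 to 79, runs a finger channel equally deep, for the hands that hold a probe by its middle.
- loop_home (a point): Where loop_grip lies when home: tray x 0, y 38 mm, 14 mm above the bench; head to tray +x. In each recess, 46 mm from this point towards the tail, two sprung noses at mid-depth pinch the handle 1.5 mm from each side: the tail stops on them several mm high and must be pressed down there with about 5 N (10 N is ample); it then stays.
- loop_head_home (a point): Where loop_head lies when the loop probe is fully home (39 mm to the tray's +x).
- tee_home (a point): Where tee_grip lies when home: tray x 0, y -38 mm, 14 mm above the bench; head to tray -x. Sprung noses as in the loop recess, 46 mm from this point towards the tail: press the tail down there.
- tee_head_home (a point): Where tee_head lies when the tee probe is fully home (34 mm to the tray's -x).
- loop_probe: The loop probe's body; origin at the middle of its head end, axes as for loop_grip.
- tee_probe: The tee probe's body; origin under tee_grip, 8 mm below it, axes as for tee_grip.
- stand: Parking stand, fixed: wooden block 76 mm (x) by 106 mm (y), 38 mm high, with copper studs to 48 mm; origin at the centre of its underside. An open-topped slot 20 mm (x) by 58 mm (y), 30 mm deep, holds the loop probe's head; lift straight up by 35 mm or more to clear it.
- network_mid (a point): Centre of the white metal box, 80 x 150 x 52 mm high, loose, just beyond the tray. Leave it.
- attenuator_mid (a point): Centre of the finned black attenuator, 36 x 84 x 34 mm high, loose, on the bench in the middle, far side. Leave it.
- termination_mid (a point): Centre of the small upright steel and brass termination, 28 mm across, 36 mm high, loose, beside the stand on the robot's side. Leave it.
- charger_mid (a point): Centre of the small black plug-in charger, 40 x 62 x 28 mm high, loose, beside the stand on the far side. Leave it.
Mind the look-alikes: they are no part of the job. What is shaped like the tee_probe but green or pink is not meant.

How it is judged (in metres and radians):
On the way:
1. the loop probe lies flat on the bare bench, let go and at rest (height (world z) of each of loop_grip, loop_head below 0.0105 m and angle between loop_probe's own z axis and vertical between 1.5 and 1.64 rad and contact force between the fingers and loop_probe below 0.05 N and linear speed of loop_probe below 0.02 m/s), for 0.2 s.
At the end, for the whole second after the job is handed in: Both probes lie fully home in their own recesses: middle and head of each within 4.5 mm of its home points (height included), released and at rest (distance between loop_grip and loop_home below 0.0045 m and distance between loop_head and loop_head_home below 0.0045 m and distance between tee_grip and tee_home below 0.0045 m and distance between tee_head and tee_head_home below 0.0045 m and linear speed of each of loop_probe, tee_probe below 0.01 m/s); the robot touches nothing.
It fails at once if the white box is shifted by more than 25 mm (distance of network_mid from where it was at the start of the episode above 0.025 m).
It fails at once if the attenuator is shifted by more than 25 mm (distance of attenuator_mid from where it was at the start of the episode above 0.025 m).
It fails at once if the charger is shifted by more than 25 mm (distance of charger_mid from where it was at the start of the episode above 0.025 m).
It fails at once if the termination is shifted by more than 25 mm or tipped over (distance of termination_mid from where it was at the start of the episode above 0.025 m or angle between termination_mid's own z axis and vertical above 0.7 rad).
It also fails if it takes over 72 s, if anything falls off the work surface, if the arm or the gripper's body presses on something with over 40 N, if the wrist force passes 120 N, or if a joint passes its speed limit or range.

## Working session

There is one attempt and no reset: what is moved stays moved. The work goes in short steps, Python scripts to look and compute and a tool call to move; the robot and the scene stay as the last step left them, time stands still between calls to the robot, and variables do not carry over. Pictures are saved under pics/ and viewed, at most 10 in all, crops included, and the job is handed in when it is done.

Besides the shell and the picture viewer there is one more tool, called after "Emit:" by a JSON object that holds its "method" and its "body", one argument or row to a line. jog_arm: Moves the arm, as the interface text tells. Its arguments: {"type":"object","properties":{"angular":{"type":"array","items":{"type":"array","items":{"type":"number"}}},"offset":{"type":"array","items":{"type":"array","items":{"type":"number"}}},"fingers":{"type":"array","items":{"type":"number"}},"squeeze":{"type":"number"}},"required":["angular","offset","fingers"]}

```bash
ls; mkdir -p pics; python3 - <<'E'
from bench import telemetry, optics, r
import cv2, numpy as np
s=telemetry.observe(); print(s)
for n in ("scene","top"):
    p,d=optics.snapshot(n); c=optics.camera_params(n); print(n,c)
    cv2.imwrite(f"pics/{n}0.png",p[:,:,::-1]); np.savez(f"pics/{n}0.npz",p=p,d=d,**c)
print(optics.camera_params("wrist"))
E
```

```text
pics
{'time_s': 0.0, 'q': array([-5.44553361e+01,  1.46531226e+01,  6.12845474e+00, -2.71350531e-02,
       -8.15839440e+01, -1.63078888e+01]), 'joint_vel': array([-0.06517174,  0.08616191,  0.00506687,  0.00271331, -0.01229438,
       -0.05059266]), 'effort': array([ 1.00582135e-04, -3.86626410e+01,  2.37935686e+01,  5.36500543e+00,
       -6.29845978e-03,  3.29995692e-05]), 'tcp_pos': array([ 0.18110841, -0.51879549,  0.23837995]), 'tool_rot': array([[-9.44188046e-01, -3.29406155e-01, -7.20796199e-04],
       [-3.29406933e-01,  9.44186305e-01,  1.81474804e-03],
       [ 8.27767252e-05,  1.95089867e-03, -9.99998094e-01]]), 'ft_force': array([-0.29439058,  0.34843747,  0.64694162]), 'moment': array([0.00265808, 0.03429263, 0.0563622 ]), 'grasp_force': 0.0, 'gripper_width': 0.08519233283470792}
scene {'mtx': array([[480.70765012,   0.        , 311.94587607],
       [  0.        , 480.70765012, 243.74913126],
       [  0.        ,   0.        ,   1.        ]]), 'rvec': array([ 0.82495003,  2.57206905, -1.05024963]), 'tvec': array([ 0.4154076 , -0.16442098,  1.36755118])}
top {'mtx': array([[512.85372168,   0.        , 317.84146282],
       [  0.        , 512.85372168, 242.34895716],
       [  0.        ,   0.        ,   1.        ]]), 'rvec': array([ 2.17776548, -2.16598345,  0.0520379 ]), 'tvec': array([0.02755967, 0.52377226, 1.07511576])}
{'mtx': array([[365.31718591,   0.        , 320.14809871],
       [  0.        , 365.31718591, 236.87813095],
       [  0.        ,   0.        ,   1.        ]]), 'hand_eye': array([[-1.33549723e-04, -9.60233876e-01, -2.79196860e-01,
         7.12524606e-02],
       [ 9.99999519e-01, -3.99443687e-04,  8.95460291e-04,
        -9.65877842e-04],
       [-9.71374728e-04, -2.79196606e-01,  9.60233467e-01,
        -1.34190400e-01],
       [ 0.00000000e+00,  0.00000000e+00,  0.00000000e+00,
         1.00000000e+00]])}
```

View pics/top0.png

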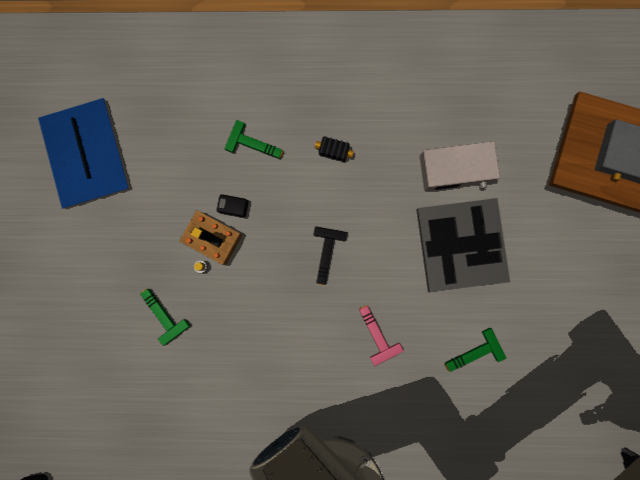

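View pics/scene0.png

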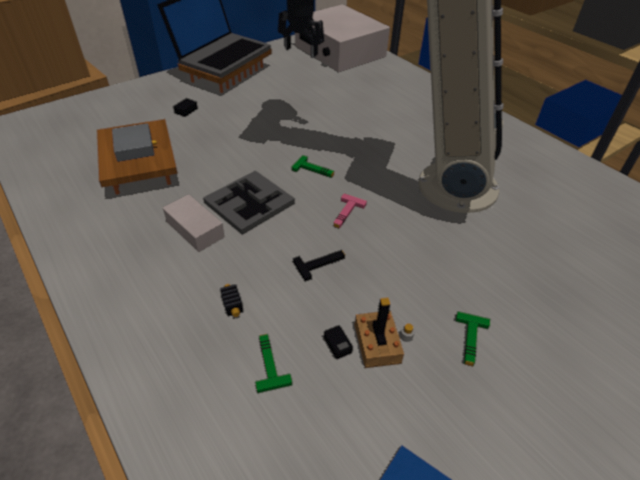

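```bash
cat > h.py <<'E'
import cv2, numpy as np
def ray(c,uv,z):
    "pixels -> world points on plane z"
    R=cv2.Rodrigues(c["rvec"])[0]; t=np.asarray(c["tvec"]).ravel()
    uv=np.atleast_2d(uv).astype(float); K=c["mtx"]
    d=(np.c_[uv,np.ones(len(uv))]@np.linalg.inv(K).T)@R; o=-R.T@t
    return o+d*((z-o[2])/d[:,2])[:,None]
def cloud(c,d):
    R=cv2.Rodrigues(c["rvec"])[0]; t=np.asarray(c["tvec"]).ravel(); K=c["mtx"]
    v,u=np.indices(d.shape)
    P=np.stack([(u-K[0,2])/K[0,0]*d,(v-K[1,2])/K[1,1]*d,d],-1)
    return (P-t)@R
def wristcam(s,c):
    "camera params (rvec,tvec) of the wrist camera at state s"
    T=np.eye(4); T[:3,:3]=s["tool_rot"]; T[:3,3]=s["tcp_pos"]
    M=np.linalg.inv(T@c["hand_eye"])
    return dict(mtx=c["mtx"],rvec=cv2.Rodrigues(M[:3,:3])[0],tvec=M[:3,3])
def rect(c,mask,z):
    "min-area rectangle of the biggest blob on plane z: centre, sides, corners"
    k=max(cv2.findContours(mask.astype(np.uint8),0,1)[0],key=cv2.contourArea)
    P=ray(c,k[:,0,:],z)[:,:2]
    b=cv2.minAreaRect((P*1000).astype(np.float32)); return b,P
E
python3 - <<'E'
from h import *
c=np.load("pics/top0.npz"); p=c["p"].astype(int); d=c["d"]
P=cloud(c,d); hsv=cv2.cvtColor(c["p"],cv2.COLOR_RGB2HSV)
def roi(m,u0,u1,v0,v1):
    o=np.zeros(m.shape,bool); o[v0:v1,u0:u1]=m[v0:v1,u0:u1]; return o
print("bench h", np.median(P[300:320,250:300,2]), "tray h", np.median(P[205:212,450:460,2]))
V=hsv[...,2]
print("V bench",np.median(V[300:320,250:300]),"tray",np.median(V[205:212,450:460]))
m=roi(V<90,405,520,192,300)
b,_=rect(c,m,.02); print("tray",b,cv2.boxPoints(b).round(1).tolist())
m=roi(V<45,300,360,215,295); b,_=rect(c,m,.016); print("tee",b,cv2.boxPoints(b).round(1).tolist())
m=roi((hsv[...,1]>90)&(hsv[...,0]<25)&(V>40),175,250,205,268);
m=cv2.morphologyEx(m.astype(np.uint8),cv2.MORPH_CLOSE,np.ones((9,9))); b,_=rect(c,m,.038); print("stand",b,cv2.boxPoints(b).round(1).tolist())
y=roi((p[...,0]>150)&(p[...,1]>110)&(p[...,2]<60),175,250,205,268)
b,_=rect(c,y,.143); print("looptop",b,y.sum())
for n,(u,v,z) in dict(term=(201,267,.036),chg=(233,206,.028),att=(334,149,.034),box=(460,166,.052)).items(): print(n,ray(c,(u,v),z).round(3))
I=cv2.resize(c["p"][180:310,170:520],None,fx=2.2,fy=2.2,interpolation=cv2.INTER_CUBIC); cv2.imwrite("pics/crop1.png",I[:,:,::-1])
E
```

```text
bench h -0.000699989620386072 tray h 0.019605320876548468
V bench 120.0 tray 72.0
tray ((519.9310302734375, -275.42034912109375), (180.083251953125, 174.32229614257812), 7.531838417053223) [[419.20001220703125, -200.8000030517578], [442.1000061035156, -373.6000061035156], [620.5999755859375, -350.0], [597.7999877929688, -177.1999969482422]]
tee ((495.19744873046875, 13.14892578125), (69.35701751708984, 117.81437683105469), 78.87590026855469) [[430.70001220703125, -9.5], [546.2999877929688, -32.20000076293945], [559.7000122070312, 35.79999923706055], [444.1000061035156, 58.5]]
stand ((517.24365234375, 264.5535583496094), (113.07490539550781, 109.11520385742188), 62.10491943359375) [[442.6000061035156, 240.10000610351562], [539.0, 189.10000610351562], [591.9000244140625, 289.0], [495.5, 340.0]]
looptop ((532.9039916992188, 260.9111022949219), (15.52792739868164, 15.303665161132812), 63.965248107910156) 99
term [[0.469 0.276 0.036]]
chg [[0.6   0.212 0.028]]
att [[ 0.722 -0.003  0.034]]
box [[ 0.682 -0.265  0.052]]
```

View pics/crop1.png

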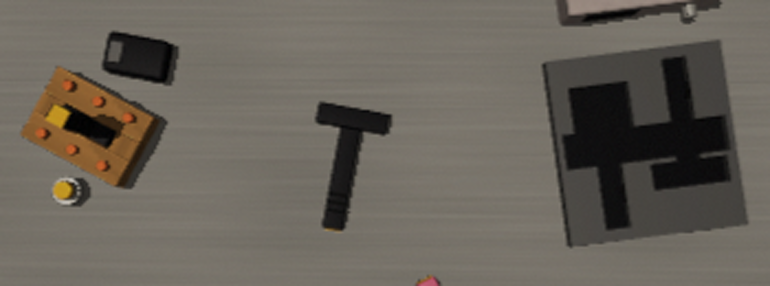

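Emit:
{"method": "jog_arm", "body": {
  "angular": [
    [0, 0, -80],
    [0, 0, -80],
    [0, 0, -80],
    [0, 0, -80],
    [0, 0, -80],
    [0, 0, -80],
    [0, 0, -80],
    [0, 0, -80],
    [0, 0, -80],
    [0, 0, -80],
    [0, 0, -80],
    [0, 0, -80]
  ],
  "offset": [
    [-390, 149, 39],
    [-390, 149, 39],
    [-390, 149, 39],
    [-390, 149, 39],
    [-390, 149, 39],
    [-390, 149, 39],
    [-390, 149, 39],
    [-390, 149, 39],
    [-390, 149, 39],
    [-390, 149, 39],
    [-390, 149, 39],
    [-390, 149, 39]
  ],
  "fingers": [0, 0, 0, 0, 0, 0, 0, 0, 0, 0, 0, 0]
}}

```text
time_s: 1.1
tcp_pos: [0.5014, -0.2481, 0.1989]
tool_rot: [[0.169, -0.986, -0.002], [-0.986, -0.169, 0.001], [-0.001, 0.002, -1.0]]
ft_force: [-0.3, -0.2, 0.1]
gripper_width: 0.0857
grasp_force: 0.0
```

```bash
cat >> h.py <<'E'
from scipy.spatial.transform import Rotation as Ro
def down(yaw):
    "tool pointing down, tool x at yaw (deg)"
    a=np.radians(yaw); x=np.array([np.cos(a),np.sin(a),0]); z=np.array([0,0,-1.]); return np.c_[x,np.cross(z,x),z]
def rel(s,pos,R):
    T=s["tool_rot"]; print("offset",((T.T@(np.array(pos)-s["tcp_pos"]))*1000).round(1),"angular",np.degrees(Ro.from_matrix(T.T@R).as_rotvec()).round(1))
def st(s): print("t",round(s["time_s"],2),"q",s["q"].round(1),"tcp",s["tcp_pos"].round(4),"yawx",np.degrees(np.arctan2(s["tool_rot"][1,0],s["tool_rot"][0,0])).round(2),"zax",s["tool_rot"][:,2].round(3),"F",s["ft_force"].round(1),"w",round(s["gripper_width"],4),"g",s["grasp_force"])
E
python3 - <<'E'
from h import *
from bench import telemetry
s=telemetry.observe(); st(s); rel(s,[.5,-.25,.2],down(-11.1))
E
```

```text
t 1.1 q [-10.3  16.6   3.1  -0.  -76.6  20. ] tcp [ 0.5014 -0.2481  0.1989] yawx -80.29 zax [-0.002  0.001 -1.   ] F [-0.3 -0.2  0.1] w 0.0857 g 0.0
offset [ 1.6  1.7 -1.1] angular [  0.1   0.1 -69.2]
```

```bash
cat >> h.py <<'E'
def wsnap(name):
    from bench import telemetry, optics
    s=telemetry.observe(); p,d=optics.snapshot("wrist"); c=wristcam(s,optics.camera_params("wrist"))
    cv2.imwrite(f"pics/{name}.png",p[:,:,::-1]); np.savez(f"pics/{name}.npz",p=p,d=d,**c); st(s)
    return s,p,d,c
E
python3 - <<'E'
from h import *
s,p,d,c=wsnap("w1")
P=cloud(c,d); V=p.max(2).astype(int)
print("bench",np.median(P[...,2]))
# tray top by height
m=(abs(P[...,2]-.02)<.005)&(abs(P[...,0]-.52)<.13)&(abs(P[...,1]+.276)<.13)&(d>0)
m=cv2.morphologyEx(m.astype(np.uint8),cv2.MORPH_OPEN,np.ones((3,3)))
b,_=rect(c,m,.02); print("tray",b,cv2.boxPoints(b).round(1).tolist())
I=p.copy(); k,_=cv2.findContours(m,0,1); cv2.drawContours(I,k,-1,(255,0,0),1); cv2.imwrite("pics/w1m.png",I[:,:,::-1])
E
```

```text
t 1.1 q [-10.3  16.6   3.1  -0.  -76.6  20. ] tcp [ 0.5014 -0.2481  0.1989] yawx -80.29 zax [-0.002  0.001 -1.   ] F [-0.3 -0.2  0.1] w 0.0857 g 0.0
bench 0.0006817489745434871
tray ((520.4909057617188, -279.37554931640625), (179.7493438720703, 169.71414184570312), 7.498235702514648) [[420.29998779296875, -207.0], [442.5, -375.20001220703125], [620.7000122070312, -351.79998779296875], [598.5, -183.5]]
```

View pics/w1m.png

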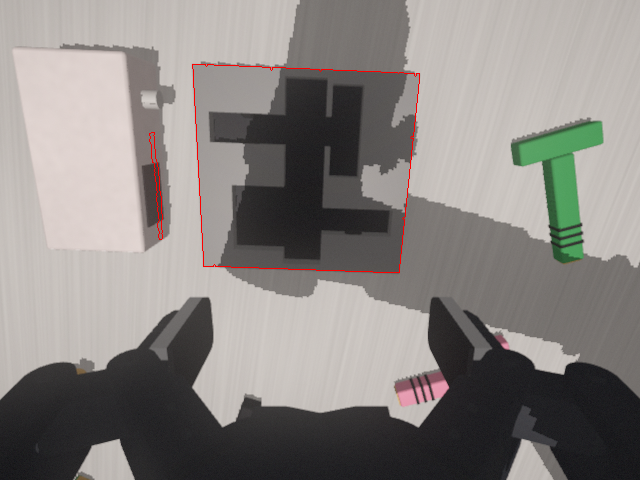

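```bash
python3 - <<'E'
from h import *
from bench import telemetry
s=telemetry.observe(); rel(s,[.455,.021,.19],down(-11.1))
E
```

```text
offset [-274.1    0.8    9.7] angular [  0.1   0.1 -69.5]
```

Emit:
{"method": "jog_arm", "body": {
  "angular": [
    [0, 0, -69.5],
    [0, 0, -69.5],
    [0, 0, -69.5],
    [0, 0, -69.5],
    [0, 0, -69.5],
    [0, 0, -69.5],
    [0, 0, -69.5],
    [0, 0, -69.5],
    [0, 0, -69.5],
    [0, 0, -69.5],
    [0, 0, -69.5],
    [0, 0, -69.5]
  ],
  "offset": [
    [-274, 1, 10],
    [-274, 1, 10],
    [-274, 1, 10],
    [-274, 1, 10],
    [-274, 1, 10],
    [-274, 1, 10],
    [-274, 1, 10],
    [-274, 1, 10],
    [-274, 1, 10],
    [-274, 1, 10],
    [-274, 1, 10],
    [-274, 1, 10]
  ],
  "fingers": [0, 0, 0, 0, 0, 0, 0, 0, 0, 0, 0, 0]
}}

```text
time_s: 2.15
tcp_pos: [0.4551, 0.0192, 0.1905]
tool_rot: [[0.979, -0.202, 0.0], [-0.202, -0.979, 0.0], [0.0, -0.0, -1.0]]
ft_force: [-1.0, -1.1, -0.3]
gripper_width: 0.0856
grasp_force: 0.0
```

```bash
cat >> h.py <<'E'
def tee(c,mask,z=.016,head=20,half_head=35,L=120):
    "pose of a T-shaped probe from its mask: PCA-free, from minAreaRect (width x length) + side of the mass"
    b,P=rect(c,mask,z); B=cv2.boxPoints(b); P=P*1000
    e=[B[1]-B[0],B[2]-B[1]]; i=int(np.linalg.norm(e[1])>np.linalg.norm(e[0])); ax=e[i]/np.linalg.norm(e[i])
    ce=np.array(b[0]); q=(P-ce)@ax; w=abs((P-ce)@np.array([-ax[1],ax[0]]))
    if q[w>14].mean()<0: ax=-ax
    print("size",np.round(b[1],1),"centre",ce.round(1),"yaw(head)",np.degrees(np.arctan2(ax[1],ax[0])).round(2))
    return ce,ax
E
python3 - <<'E'
from h import *
s,p,d,c=wsnap("w2")
P=cloud(c,d); V=p.max(2).astype(int)
m=(V<60)&(abs(P[...,0]-.495)<.08)&(abs(P[...,1]-.013)<.06)&(P[...,2]<.03)&(d>0)
m=cv2.morphologyEx(m.astype(np.uint8),cv2.MORPH_OPEN,np.ones((3,3)))
print("top h",np.median(P[m>0][:,2]))
ce,ax=tee(c,m); g=ce+ax*(60-44); print("tee_grip",g)
h=(P[...,2]>.010)&(m>0)
ce,ax=tee(c,h); g=ce+ax*(60-44); print("tee_grip by height",g)
yaw=np.degrees(np.arctan2(ax[1],ax[0])); rel(s,[g[0]/1000,g[1]/1000,.011],down(yaw))
E
```

```text
t 2.15 q [ 22.2   5.1 -12.6   0.  -72.2  56.1] tcp [0.4551 0.0192 0.1905] yawx -11.64 zax [ 0.  0. -1.] F [-1.  -1.1 -0.3] w 0.0856 g 0.0
top h 0.015491225629479605
size [19.2 45. ] centre [458.6  19. ] yaw(head) -9.22
tee_grip [474.40013599  16.48092246]
size [19.2 45. ] centre [458.6  19. ] yaw(head) -9.22
tee_grip by height [474.3965044   16.45852828]
offset [ 19.4  -1.2 179.5] angular [-0.  -0.  -2.4]h.py:40: RuntimeWarning: Mean of empty slice.
  if q[w>14].mean()<0: ax=-ax
  ret = ret.dtype.type(ret / rcount)
```

View pics/w2.png

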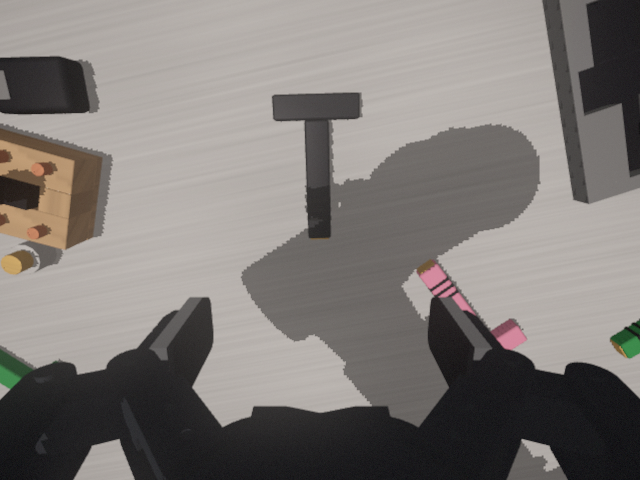

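```bash
python3 - <<'E'
from h import *
from bench import telemetry
c=np.load("pics/w2.npz"); d=c["d"]
P=cloud(c,d)
m=(P[...,2]>.0105)&(P[...,2]<.022)&(abs(P[...,0]-.495)<.085)&(abs(P[...,1]-.013)<.065)&(d>0)
ce,ax=tee(c,m); g=ce+ax*(60-44); print("tee_grip by height",g)
s=telemetry.observe()
yaw=np.degrees(np.arctan2(ax[1],ax[0])); rel(s,[g[0]/1000,g[1]/1000,.06],down(yaw)); rel(s,[g[0]/1000,g[1]/1000,.011],down(yaw))
E
```

```text
size [ 69.  119.9] centre [494.5  12.5] yaw(head) -9.95
tee_grip by height [510.28060532   9.71070671]
offset [ 55.9  -1.7 130.5] angular [-0.  -0.  -1.7]
offset [ 55.9  -1.7 179.5] angular [-0.  -0.  -1.7]
```

Emit:
{"method": "jog_arm", "body": {
  "angular": [
    [0, 0, 1.7],
    [0, 0, 1.7],
    [0, 0, 1.7],
    [0, 0, 1.7],
    [0, 0, 1.7],
    [0, 0, 1.7],
    [0, 0, 1.7],
    [0, 0, 1.7]
  ],
  "offset": [
    [56, -1.7, 40],
    [56, -1.7, 80],
    [56, -1.7, 120],
    [56, -1.7, 145],
    [56, -1.7, 165],
    [56, -1.7, 173],
    [56, -1.7, 178.5],
    [56, -1.7, 178.5]
  ],
  "fingers": [0, 0, 0, 0, 0, 0, 0, 0]
}}

```text
time_s: 2.87
tcp_pos: [0.511, 0.0107, 0.012]
tool_rot: [[0.974, -0.226, 0.0], [-0.226, -0.974, -0.0], [0.0, 0.0, -1.0]]
ft_force: [0.9, 0.5, -0.3]
gripper_width: 0.0851
grasp_force: 0.0
```

Emit:
{"method": "jog_arm", "body": {
  "angular": [
    [0, 0, -3.1],
    [0, 0, -3.1],
    [0, 0, -3.1],
    [0, 0, -3.1],
    [0, 0, -3.1],
    [0, 0, -3.1],
    [0, 0, -3.1],
    [0, 0, -3.1],
    [0, 0, -3.1],
    [0, 0, -3.1]
  ],
  "offset": [
    [-0.7, 1, 0],
    [-0.7, 1, 0],
    [-0.7, 1, 0],
    [-0.7, 1, 0],
    [-0.7, 1, 0],
    [-0.7, 1, 0],
    [-0.7, 1, 0],
    [-0.7, 1, 0],
    [-0.7, 1, 0],
    [-0.7, 1, 0]
  ],
  "fingers": [0, 0.3, 1, 1, 1, 1, 1, 1, 1, 1],
  "squeeze": 30
}}

```text
time_s: 3.7
tcp_pos: [0.5101, 0.0102, 0.0123]
tool_rot: [[0.985, -0.171, 0.001], [-0.171, -0.985, 0.0], [0.001, -0.0, -1.0]]
ft_force: [-1.6, -0.5, 5.3]
gripper_width: 0.0189
grasp_force: 30.9
```

```bash
python3 - <<'E'
from h import *
from bench import telemetry
s=telemetry.observe(); st(s); rel(s,[.525,-.316,.13],down(-172.5))
E
```

```text
t 3.7 q [ 18.8  21.1 -20.8   0.  -48.1  61.4] tcp [0.5101 0.0102 0.0123] yawx -9.85 zax [ 0.001  0.    -1.   ] F [-1.6 -0.5  5.3] w 0.0189 g 30.930980443954468
offset [  70.6  318.8 -117.7] angular [-1.000e-01  0.000e+00  1.626e+02]
```

Emit:
{"method": "jog_arm", "body": {
  "angular": [
    [0, 0, 0],
    [0, 0, 0],
    [0, 0, 5],
    [0, 0, 12],
    [0, 0, 18],
    [0, 0, 25],
    [0, 0, 32],
    [0, 0, 39],
    [0, 0, 46],
    [0, 0, 53],
    [0, 0, 60],
    [0, 0, 67]
  ],
  "offset": [
    [0, 0, -20],
    [0, 0, -50],
    [2, 10, -85],
    [10, 40, -118],
    [20, 80, -118],
    [28, 120, -118],
    [36, 160, -118],
    [45, 200, -118],
    [54, 240, -118],
    [60, 270, -118],
    [66, 300, -118],
    [71, 319, -118]
  ],
  "fingers": [1, 1, 1, 1, 1, 1, 1, 1, 1, 1, 1, 1]
}}

```text
time_s: 4.7
tcp_pos: [0.5241, -0.3191, 0.1287]
tool_rot: [[0.219, -0.976, -0.002], [-0.976, -0.219, 0.0], [-0.001, 0.002, -1.0]]
ft_force: [1.0, 0.3, -0.1]
gripper_width: 0.0189
grasp_force: 30.2
```

Emit:
{"method": "jog_arm", "body": {
  "angular": [
    [0, 0, 95.6],
    [0, 0, 95.6],
    [0, 0, 95.6],
    [0, 0, 95.6],
    [0, 0, 95.6],
    [0, 0, 95.6],
    [0, 0, 95.6],
    [0, 0, 95.6],
    [0, 0, 95.6],
    [0, 0, 95.6],
    [0, 0, 95.6],
    [0, 0, 95.6]
  ],
  "offset": [
    [0, 0, 0],
    [0, 0, 0],
    [0, 0, 0],
    [0, 0, 0],
    [0, 0, 0],
    [0, 0, 0],
    [0, 0, 0],
    [0, 0, 0],
    [0, 0, 0],
    [0, 0, 0],
    [0, 0, 0],
    [0, 0, 0]
  ],
  "fingers": [1, 1, 1, 1, 1, 1, 1, 1, 1, 1, 1, 1]
}}

```text
time_s: 5.7
tcp_pos: [0.5247, -0.3161, 0.1288]
tool_rot: [[-0.957, -0.289, -0.001], [-0.289, 0.957, 0.001], [0.001, 0.001, -1.0]]
ft_force: [0.0, -0.1, -1.0]
gripper_width: 0.019
grasp_force: 30.2
```

Emit:
{"method": "jog_arm", "body": {
  "angular": [
    [0, 0, 9.5],
    [0, 0, 9.5],
    [0, 0, 9.5]
  ],
  "offset": [
    [0, 0, 0],
    [0, 0, 0],
    [0, 0, 0]
  ],
  "fingers": [1, 1, 1]
}}

```text
time_s: 5.95
tcp_pos: [0.5247, -0.3161, 0.1289]
tool_rot: [[-0.991, -0.132, -0.001], [-0.132, 0.991, 0.001], [0.001, 0.001, -1.0]]
ft_force: [0.4, 0.2, -1.0]
gripper_width: 0.0191
grasp_force: 30.2
```

```bash
python3 - <<'E'
from h import *
s,p,d,c=wsnap("w3")
P=cloud(c,d)
m=(abs(P[...,2]-.02)<.005)&(abs(P[...,0]-.52)<.13)&(abs(P[...,1]+.276)<.13)&(d>0)
m=cv2.morphologyEx(m.astype(np.uint8),cv2.MORPH_OPEN,np.ones((3,3)))
b,_=rect(c,m,.02); print("tray",b,cv2.boxPoints(b).round(1).tolist())
m=(P[...,2]>.10)&(P[...,2]<.15)&(d>0); 
print("held top",np.percentile(P[m][:,2],[10,50,90]))
cv2.imwrite("pics/w3.png",p[:,:,::-1])
E
```

```text
t 5.95 q [-16.5  24.7   4.5  -0.  -69.9 -65.9] tcp [ 0.5247 -0.3161  0.1289] yawx -172.4 zax [-0.001  0.001 -1.   ] F [ 0.4  0.2 -1. ] w 0.0191 g 30.188600420951843
tray ((519.718994140625, -278.99261474609375), (178.3146514892578, 169.7191925048828), 7.515171051025391) [[420.20001220703125, -206.5], [442.3999938964844, -374.79998779296875], [619.2000122070312, -351.5], [597.0, -183.1999969482422]]
held top [0.13084318 0.13211029 0.13342639]
```

View pics/w3.png

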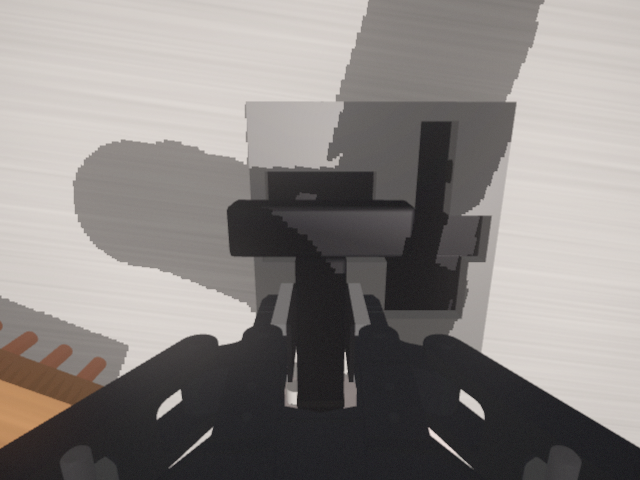

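```bash
python3 - <<'E'
from h import *
from bench import telemetry
c=np.load("pics/w3.npz"); d=c["d"]; s=telemetry.observe()
P=cloud(c,d); T=(P-s["tcp_pos"])@s["tool_rot"]*1000
m=(abs(P[...,2]-.1321)<.005)&(T[...,0]>18)&(T[...,0]<60)&(d>0)
b,_=rect(c,m.astype(np.uint8),.1321); print(b)
q=s["tool_rot"].T@(np.array([b[0][0]/1000,b[0][1]/1000,.1241])-s["tcp_pos"])*1000; print("bar centre in tool",q)
yb=b[2]; print("z fit by x:",[np.median(P[...,2][m&(abs(T[...,0]-x)<3)]).round(4) for x in (28,34,40)])
# home
t=np.array([.5203,-.2791]); a=np.radians(7.5); X=np.array([np.cos(a),np.sin(a)]); Y=np.array([-X[1],X[0]])
for n,o,h in(("tee",-.038,-.034),("loop",.038,.039)): print(n,t+Y*o,"head",t+Y*o+X*h)
g=t-Y*.038
rel(s,[*g,.1289],down(-172.5))
E
```

```text
((493.3038635253906, -320.89862060546875), (28.118438720703125, 68.98735809326172), 7.567485332489014)
bar centre in tool [31.79763152 -0.50127783  4.97290301]
z fit by x: [np.float64(0.1321), np.float64(0.1322), np.float64(0.1322)]
tee [ 0.52526   -0.3167749] head [ 0.49155087 -0.3212128 ]
loop [ 0.51534   -0.2414251] head [ 0.55400635 -0.23633457]
offset [-0.4 -0.7  0.1] angular [ 0.  -0.1  0.3]
```

Emit:
{"method": "jog_arm", "body": {
  "angular": [
    [0, 0, 0.1],
    [0, 0, 0.1],
    [0, 0, 0.1],
    [0, 0, 0.1],
    [0, 0, 0.1],
    [0, 0, 0.1],
    [0, 0, 0.1],
    [0, 0, 0.1]
  ],
  "offset": [
    [-1.4, -0.2, 30],
    [-1.4, -0.2, 60],
    [-1.4, -0.2, 80],
    [-1.4, -0.2, 90],
    [-1.4, -0.2, 94],
    [-1.4, -0.2, 97],
    [-1.4, -0.2, 100],
    [-1.4, -0.2, 100]
  ],
  "fingers": [1, 1, 1, 1, 1, 1, 1, 1]
}}

```text
time_s: 6.67
tcp_pos: [0.5271, -0.3165, 0.0305]
tool_rot: [[-0.991, -0.133, 0.001], [-0.133, 0.991, -0.001], [-0.001, -0.001, -1.0]]
ft_force: [-1.1, -0.8, -0.8]
gripper_width: 0.019
grasp_force: 30.2
```

Emit:
{"method": "jog_arm", "body": {
  "angular": [
    [0, 0, 0],
    [0, 0, 0],
    [0, 0, 0],
    [0, 0, 0],
    [0, 0, 0]
  ],
  "offset": [
    [0, 0, 2],
    [0, 0, 4],
    [0, 0, 6],
    [0, 0, 7],
    [0, 0, 7]
  ],
  "fingers": [1, 1, 1, 1, 1]
}}

```text
time_s: 7.08
tcp_pos: [0.5271, -0.3164, 0.0231]
tool_rot: [[-0.991, -0.132, 0.001], [-0.132, 0.991, -0.0], [-0.001, -0.0, -1.0]]
ft_force: [1.4, 0.4, 1.1]
gripper_width: 0.0192
grasp_force: 30.5
```

Emit:
{"method": "jog_arm", "body": {
  "angular": [
    [0, 0, 0],
    [0, 0, 0],
    [0, 0, 0],
    [0, 0, 0],
    [0, 0, 0],
    [0, 0, 0],
    [0, 0, 0],
    [0, 0, 0],
    [0, 0, 0],
    [0, 0, 0],
    [0, 0, 0]
  ],
  "offset": [
    [0, 0, 0],
    [0, 0, 0],
    [0, 0, 0],
    [0, 0, -10],
    [0, 0, -30],
    [0, 0, -40],
    [-20, 0, -40],
    [-44, 0, -40],
    [-44, 0, -40],
    [-44, 0, -40],
    [-44, 0, -40]
  ],
  "fingers": [0.65, 0.65, 0.65, 0.65, 0.65, 1, 1, 1, 1, 1, 1]
}}

```text
time_s: 8.0
tcp_pos: [0.5697, -0.3104, 0.0628]
tool_rot: [[-0.991, -0.132, -0.0], [-0.132, 0.991, 0.0], [0.0, 0.0, -1.0]]
ft_force: [0.6, -0.3, 0.5]
gripper_width: 0.0001
grasp_force: 0.0
```

```bash
cat >> h.py <<'E'
def heights(s,P,d,home,ax,ds):
    "top height along the probe axis at distances ds (mm) from home"
    for k in ds:
        q=np.array(home)+np.array(ax)*k/1000
        m=(np.hypot(P[...,0]-q[0],P[...,1]-q[1])<.005)&(d>0)&(P[...,2]<.06)
        print(k,m.sum(),np.round(np.median(P[...,2][m])*1000,1) if m.any() else None,end="; ")
    print()
E
python3 - <<'E'
from h import *
s,p,d,c=wsnap("w4"); P=cloud(c,d)
heights(s,P,d,[.5253,-.3168],[-.9914,-.1305],[34,20,0,-20,-40,-60,-70])
E
```

```text
t 8.0 q [-14.8  31.3   5.2  -0.  -63.9 -67.6] tcp [ 0.5697 -0.3104  0.0628] yawx -172.4 zax [-0.  0. -1.] F [ 0.6 -0.3  0.5] w 0.0001 g 0.0
34 400 22.0; 20 373 22.5; 0 347 23.6; -20 317 24.5; -40 300 25.5; -60 0 None; -70 0 None;
```

Emit:
{"method": "jog_arm", "body": {
  "angular": [
    [0, 0, 0],
    [0, 0, 0],
    [0, 0, 0],
    [0, 0, 0]
  ],
  "offset": [
    [0, 0, 15],
    [0, 0, 24],
    [0, 0, 27],
    [0, 0, 27]
  ],
  "fingers": [1, 1, 1, 1]
}}

```text
time_s: 8.38
tcp_pos: [0.5689, -0.3104, 0.0347]
tool_rot: [[-0.991, -0.132, -0.002], [-0.132, 0.991, 0.001], [0.002, 0.001, -1.0]]
ft_force: [0.6, 0.2, -0.0]
gripper_width: -0.0003
grasp_force: 0.0
```

Emit:
{"method": "jog_arm", "body": {
  "angular": [
    [0, 0, 0],
    [0, 0, 0],
    [0, 0, 0],
    [0, 0, 0]
  ],
  "offset": [
    [0, 0, 1.5],
    [0, 0, 3],
    [0, 0, 4],
    [0, 0, 4]
  ],
  "fingers": [1, 1, 1, 1]
}}

```text
time_s: 8.72
tcp_pos: [0.5706, -0.3107, 0.0323]
tool_rot: [[-0.991, -0.132, 0.001], [-0.132, 0.991, -0.001], [-0.001, -0.001, -1.0]]
ft_force: [1.0, -0.6, 1.1]
gripper_width: 0.0003
grasp_force: 0.6
```

Emit:
{"method": "jog_arm", "body": {
  "angular": [
    [0, 0, 0],
    [0, 0, 0],
    [0, 0, 0],
    [0, 0, 0]
  ],
  "offset": [
    [0, 0, 1],
    [0, 0, 2],
    [0, 0, 2.5],
    [0, 0, 2.5]
  ],
  "fingers": [1, 1, 1, 1]
}}

```text
time_s: 9.05
tcp_pos: [0.5707, -0.3107, 0.0302]
tool_rot: [[-0.991, -0.133, 0.001], [-0.133, 0.991, -0.001], [-0.001, -0.001, -1.0]]
ft_force: [-0.6, 0.4, 3.9]
gripper_width: 0.0006
grasp_force: 2.4
```

Emit:
{"method": "jog_arm", "body": {
  "angular": [
    [0, 0, 0],
    [0, 0, 0],
    [0, 0, 0]
  ],
  "offset": [
    [0, 0, 0.8],
    [0, 0, 1.5],
    [0, 0, 1.5]
  ],
  "fingers": [1, 1, 1]
}}

```text
time_s: 9.3
tcp_pos: [0.5707, -0.3107, 0.0301]
tool_rot: [[-0.991, -0.133, 0.002], [-0.133, 0.991, -0.001], [-0.002, -0.001, -1.0]]
ft_force: [-2.7, 2.3, 12.2]
gripper_width: 0.0001
grasp_force: 6.2
```

Emit:
{"method": "jog_arm", "body": {
  "angular": [
    [0, 0, 0],
    [0, 0, 0],
    [0, 0, 0],
    [0, 0, 0],
    [0, 0, 0]
  ],
  "offset": [
    [0, 0, -40],
    [0, 0, -80],
    [0, 0, -120],
    [0, 0, -160],
    [0, 0, -160]
  ],
  "fingers": [0, 0, 0, 0, 0]
}}

```text
time_s: 9.72
tcp_pos: [0.5731, -0.3128, 0.1978]
tool_rot: [[-0.991, -0.133, 0.013], [-0.133, 0.991, -0.008], [-0.012, -0.009, -1.0]]
ft_force: [0.4, -1.2, 2.3]
gripper_width: 0.0607
grasp_force: 0.0
```

```bash
python3 - <<'E'
from h import *
s,p,d,c=wsnap("w5"); P=cloud(c,d)
heights(s,P,d,[.5253,-.3168],[-.9914,-.1305],[34,20,0,-20,-40,-60,-70])
rel(s,[.48,.289,.25],down(-28))
E
```

```text
t 9.72 q [-14.8  26.6  17.6   0.2 -80.1 -67.6] tcp [ 0.5731 -0.3128  0.1978] yawx -172.37 zax [ 0.013 -0.008 -1.   ] F [ 0.4 -1.2  2.3] w 0.0607 g 0.0
34 130 21.6; 20 122 21.4; 0 115 21.5; -20 111 21.4; -40 106 21.5; -60 97 21.7; -70 92 21.4; 
offset [ 11.7 608.3 -58. ] angular [  -1.1   -0.4 -144.4]
```

Emit:
{"method": "jog_arm", "body": {
  "angular": [
    [0, 0, -75],
    [0, 0, -75],
    [0, 0, -75],
    [0, 0, -75],
    [0, 0, -75],
    [0, 0, -75],
    [0, 0, -75],
    [0, 0, -75],
    [0, 0, -75],
    [0, 0, -75],
    [0, 0, -75]
  ],
  "offset": [
    [0, 20, -50],
    [5, 60, -52],
    [5, 100, -52],
    [5, 140, -55],
    [6, 180, -55],
    [6, 220, -55],
    [6, 260, -58],
    [6, 300, -58],
    [6, 340, -58],
    [6, 380, -58],
    [6, 400, -58]
  ],
  "fingers": [0, 0, 0, 0, 0, 0, 0, 0, 0, 0, 0]
}}

```text
time_s: 10.68
tcp_pos: [0.5099, 0.0886, 0.2446]
tool_rot: [[-0.12, -0.993, -0.002], [-0.993, 0.12, 0.0], [-0.0, 0.002, -1.0]]
ft_force: [-0.2, -0.8, -0.3]
gripper_width: 0.0856
grasp_force: 0.0
```

```bash
python3 - <<'E'
from h import *
from bench import telemetry
s=telemetry.observe(); st(s)
rel(s,[.48,.289,.25],down(-28))
E
```

```text
t 10.68 q [ 27.2  10.9   2.2  -0.1 -81.4 -34.1] tcp [0.5099 0.0886 0.2446] yawx -96.9 zax [-0.002  0.    -1.   ] F [-0.2 -0.8 -0.3] w 0.0856 g 0.0
offset [-195.3   53.7   -5.2] angular [  0.1   0.1 -68.9]
```

Emit:
{"method": "jog_arm", "body": {
  "angular": [
    [0, 0, -68.9],
    [0, 0, -68.9],
    [0, 0, -68.9],
    [0, 0, -68.9],
    [0, 0, -68.9],
    [0, 0, -68.9],
    [0, 0, -68.9],
    [0, 0, -68.9],
    [0, 0, -68.9],
    [0, 0, -68.9],
    [0, 0, -68.9]
  ],
  "offset": [
    [-195, 54, -5],
    [-195, 54, -5],
    [-195, 54, -5],
    [-195, 54, -5],
    [-195, 54, -5],
    [-195, 54, -5],
    [-195, 54, -5],
    [-195, 54, -5],
    [-195, 54, -5],
    [-195, 54, -5],
    [-195, 54, -5]
  ],
  "fingers": [0, 0, 0, 0, 0, 0, 0, 0, 0, 0, 0]
}}

```text
time_s: 11.6
tcp_pos: [0.4824, 0.2853, 0.2495]
tool_rot: [[0.88, -0.475, -0.002], [-0.475, -0.88, -0.001], [-0.001, 0.002, -1.0]]
ft_force: [0.7, 0.7, -0.2]
gripper_width: 0.0854
grasp_force: 0.0
```

```bash
python3 - <<'E'
from h import *
s,p,d,c=wsnap("w6"); P=cloud(c,d)
m=(abs(P[...,2]-.038)<.004)&(abs(P[...,0]-.53)<.09)&(abs(P[...,1]-.26)<.09)&(d>0)
b,_=rect(c,m,.038); print("stand",b)
m=(abs(P[...,2]-.143)<.006)&(abs(P[...,0]-.53)<.04)&(abs(P[...,1]-.26)<.04)&(d>0)
b,_=rect(c,m,.143); print("tail",b,np.median(P[...,2][m]))
E
```

```text
t 11.6 q [ 46.6  15.8   9.2  -0.  -83.6  15.1] tcp [0.4824 0.2853 0.2495] yawx -28.35 zax [-0.002 -0.001 -1.   ] F [ 0.7  0.7 -0.2] w 0.0854 g 0.0
stand ((532.8452758789062, 258.78997802734375), (105.81489562988281, 75.62661743164062), 62.16879653930664)
tail ((532.66650390625, 258.70440673828125), (19.430397033691406, 15.708842277526855), 61.64116287231445) 0.1423382022488947
```

View pics/w6.png

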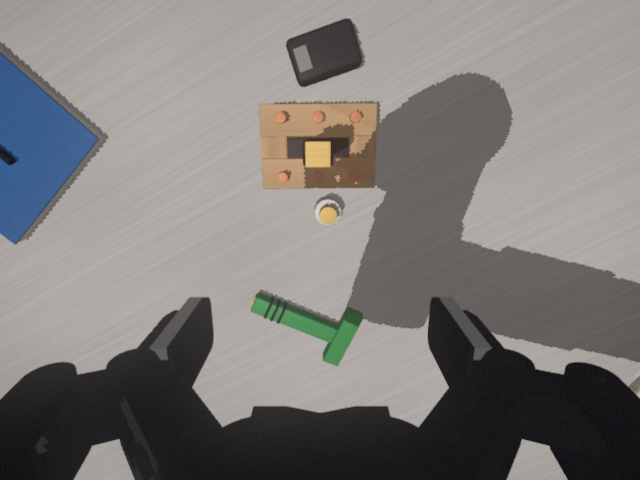

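```bash
cat >> h.py <<'E'
def pitched(yaw,pitch): return down(yaw)@Ro.from_euler("y",pitch,degrees=True).as_matrix()
E
python3 - <<'E'
from h import *
from bench import telemetry
s=telemetry.observe(); Q=np.array([.5327,.2587,.098])
R=pitched(-28,75); print(R)
for b in (.09,.004): print(Q-b*R[:,2]); rel(s,Q-b*R[:,2],R)
E
```

```text
[[ 0.22852365 -0.46947156  0.85286188]
 [-0.12150818 -0.88294759 -0.45347471]
 [ 0.96592583  0.         -0.25881905]]
[0.45594243 0.29951272 0.12129371]
offset [-29.9  -0.  128.4] angular [ 0.5 75.1 -0.4]
[0.52928855 0.2605139  0.09903528]
offset [ 53.1  -0.9 150.6] angular [ 0.5 75.1 -0.4]
```

Emit:
{"method": "jog_arm", "body": {
  "angular": [
    [0.5, 75, -0.4],
    [0.5, 75, -0.4],
    [0.5, 75, -0.4],
    [0.5, 75, -0.4],
    [0.5, 75, -0.4],
    [0.5, 75, -0.4],
    [0.5, 75, -0.4],
    [0.5, 75, -0.4],
    [0.5, 75, -0.4],
    [0.5, 75, -0.4],
    [0.5, 75, -0.4],
    [0.5, 75, -0.4]
  ],
  "offset": [
    [-30, 0, 0],
    [-30, 0, 0],
    [-30, 0, 0],
    [-30, 0, 0],
    [-30, 0, 10],
    [-30, 0, 30],
    [-30, 0, 50],
    [-30, 0, 70],
    [-30, 0, 90],
    [-30, 0, 110],
    [-30, 0, 128],
    [-30, 0, 128]
  ],
  "fingers": [0, 0, 0, 0, 0, 0, 0, 0, 0, 0, 0, 0]
}}

```text
time_s: 12.65
tcp_pos: [0.4557, 0.2984, 0.1172]
tool_rot: [[0.229, -0.467, 0.854], [-0.112, -0.884, -0.454], [0.967, 0.008, -0.255]]
ft_force: [0.5, 0.1, -0.2]
gripper_width: 0.0852
grasp_force: 0.0
```

```bash
python3 - <<'E'
from h import *
from bench import telemetry
s=telemetry.observe(); st(s); Q=np.array([.5327,.2587,.098])
R=pitched(-28,75)
for b in (.09,.004): rel(s,Q-b*R[:,2],R)
E
```

```text
t 12.65 q [ 76.7  32.9 -49.6  73.5 -77.3 -82. ] tcp [0.4557 0.2984 0.1172] yawx -26.03 zax [ 0.854 -0.454 -0.255] F [ 0.5  0.1 -0.2] w 0.0852 g 0.0
offset [ 3.9 -1.  -1.3] angular [ 0.  -0.2  0.5]
offset [ 3.6 -1.  84.7] angular [ 0.  -0.2  0.5]
```

Emit:
{"method": "jog_arm", "body": {
  "angular": [
    [0, -0.2, 0.5],
    [0, -0.2, 0.5],
    [0, -0.2, 0.5],
    [0, -0.2, 0.5],
    [0, -0.2, 0.5]
  ],
  "offset": [
    [3.6, -1, 20],
    [3.6, -1, 45],
    [3.6, -1, 68],
    [3.6, -1, 84],
    [3.6, -1, 84.7]
  ],
  "fingers": [0, 0, 0, 0, 0]
}}

```text
time_s: 13.07
tcp_pos: [0.5319, 0.2594, 0.1056]
tool_rot: [[0.225, -0.475, 0.85], [-0.138, -0.88, -0.455], [0.965, -0.014, -0.263]]
ft_force: [0.4, -0.5, 0.3]
gripper_width: 0.0855
grasp_force: 0.0
```

```bash
python3 - <<'E'
from h import *
from bench import telemetry
s=telemetry.observe(); st(s); Q=np.array([.5327,.2587,.098])
R=pitched(-28,75)
rel(s,Q-.004*R[:,2],R)
E
```

```text
t 13.07 q [ 61.7  33.4 -50.9  88.6 -74.8 -85. ] tcp [0.5319 0.2594 0.1056] yawx -31.42 zax [ 0.85  -0.455 -0.263] F [ 0.4 -0.5  0.3] w 0.0855 g 0.0
offset [-7.1  0.4 -1. ] angular [ 0.2  0.3 -0.9]
```

Emit:
{"method": "jog_arm", "body": {
  "angular": [
    [0.2, 0.3, -0.9],
    [0.2, 0.3, -0.9],
    [0.2, 0.3, -0.9],
    [0.2, 0.3, -0.9],
    [0.2, 0.3, -0.9],
    [0.2, 0.3, -0.9],
    [0.2, 0.3, -0.9],
    [0.2, 0.3, -0.9],
    [0.2, 0.3, -0.9]
  ],
  "offset": [
    [-3, 0.4, -2],
    [-3, 0.4, -2],
    [-3, 0.4, -2],
    [-3, 0.4, -2],
    [-3, 0.4, -2],
    [-3, 0.4, -2],
    [-3, 0.4, -2],
    [-3, 0.4, -2],
    [-3, 0.4, -2]
  ],
  "fingers": [0, 0.3, 1, 1, 1, 1, 1, 1, 1],
  "squeeze": 60
}}

```text
time_s: 13.82
tcp_pos: [0.5275, 0.2633, 0.1022]
tool_rot: [[0.229, -0.463, 0.856], [-0.116, -0.886, -0.448], [0.966, 0.003, -0.257]]
ft_force: [-1.3, 0.4, 1.3]
gripper_width: 0.0182
grasp_force: 61.1
```

```bash
python3 - <<'E'
from h import *
from bench import telemetry
s=telemetry.observe(); st(s); p=s["tcp_pos"]; R=s["tool_rot"]
rel(s,p+[0,0,.06],R); 
# after lift, translate towards robot/right then pitch by -90
rel(s,[.46,.13,.19],R)
E
```

```text
t 13.82 q [ 62.4  34.  -51.3  88.7 -75.2 -84.9] tcp [0.5275 0.2633 0.1022] yawx -26.97 zax [ 0.856 -0.448 -0.257] F [-1.3  0.4  1.3] w 0.0182 g 61.092796325683594
offset [ 58.    0.2 -15.4] angular [0. 0. 0.]
offset [ 84.9 149.6 -20.6] angular [0. 0. 0.]
```

Emit:
{"method": "jog_arm", "body": {
  "angular": [
    [0, 0, 0],
    [0, 0, 0],
    [0, 0, 0],
    [0, 0, 0],
    [0, 0, 0],
    [0, 0, 0]
  ],
  "offset": [
    [10, 0, -2.7],
    [22, 0, -5.9],
    [36, 0, -9.6],
    [50, 0, -13.3],
    [58, 0, -15.4],
    [58, 0, -15.4]
  ],
  "fingers": [1, 1, 1, 1, 1, 1]
}}

```text
time_s: 14.32
tcp_pos: [0.5277, 0.2633, 0.1637]
tool_rot: [[0.228, -0.464, 0.856], [-0.119, -0.886, -0.448], [0.966, 0.0, -0.257]]
ft_force: [0.6, 0.7, -0.1]
gripper_width: 0.0184
grasp_force: 60.9
```

```bash
python3 - <<'E'
from h import *
from bench import telemetry
s=telemetry.observe(); st(s)
R=pitched(-28,75); rel(s,[.45,.12,.19],R)
rel(s,[.45,.12,.19],pitched(-28,35))
rel(s,[.45,.12,.19],pitched(-28,-15))
E
```

```text
t 14.32 q [ 63.4  27.2 -49.8  85.6 -75.7 -76.7] tcp [0.5277 0.2633 0.1637] yawx -27.55 zax [ 0.856 -0.448 -0.257] F [ 0.6  0.7 -0.1] w 0.0184 g 60.915008783340454
offset [ 24.7 163.1  -9. ] angular [-0.3 -0.1  0.1]
offset [ 24.7 163.1  -9. ] angular [ -0.3 -40.1   0.2]
offset [ 24.7 163.1  -9. ] angular [ -0.2 -90.1   0.4]
```

Emit:
{"method": "jog_arm", "body": {
  "angular": [
    [0, 0, 0],
    [0, 0, 0],
    [0, 0, 0],
    [0, -7, 0],
    [0, -14, 0],
    [0, -21, 0],
    [0, -28, 0],
    [0, -35, 0],
    [0, -42, 0],
    [0, -49, 0],
    [0, -56, 0],
    [0, -60, 0]
  ],
  "offset": [
    [25, 15, -9],
    [25, 40, -9],
    [25, 70, -9],
    [25, 100, -9],
    [25, 130, -9],
    [25, 163, -9],
    [25, 163, -9],
    [25, 163, -9],
    [25, 163, -9],
    [25, 163, -9],
    [25, 163, -9],
    [25, 163, -9]
  ],
  "fingers": [1, 1, 1, 1, 1, 1, 1, 1, 1, 1, 1, 1]
}}

```text
time_s: 15.32
tcp_pos: [0.4492, 0.1206, 0.189]
tool_rot: [[0.858, -0.461, 0.225], [-0.446, -0.887, -0.119], [0.255, 0.001, -0.967]]
ft_force: [0.9, -1.3, -0.9]
gripper_width: 0.0179
grasp_force: 60.9
```

```bash
python3 - <<'E'
from h import *
from bench import telemetry
s=telemetry.observe(); st(s)
rel(s,[.45,.12,.10],pitched(-28,-15))
E
```

```text
t 15.32 q [ 45.3  -0.4 -26.5  16.3 -60.5   9.6] tcp [0.4492 0.1206 0.189 ] yawx -27.47 zax [ 0.225 -0.119 -0.967] F [ 0.9 -1.3 -0.9] w 0.0179 g 60.85352897644043
offset [-21.7   0.1  86.4] angular [  0.1 -29.8   0.5]
```

Emit:
{"method": "jog_arm", "body": {
  "angular": [
    [0, -7, 0],
    [0, -14, 0],
    [0, -21, 0],
    [0, -29.8, 0.5],
    [0, -29.8, 0.5],
    [0, -29.8, 0.5]
  ],
  "offset": [
    [-6, 0, 20],
    [-12, 0, 50],
    [-20, 0, 80],
    [-28, 0, 110],
    [-29, 0, 115],
    [-29, 0, 115]
  ],
  "fingers": [1, 1, 1, 1, 1, 1]
}}

```text
time_s: 15.82
tcp_pos: [0.4508, 0.1165, 0.0661]
tool_rot: [[0.848, -0.476, -0.234], [-0.462, -0.88, 0.115], [-0.26, 0.011, -0.965]]
ft_force: [1.3, -0.0, -0.5]
gripper_width: 0.0181
grasp_force: 60.8
```

```bash
python3 - <<'E'
from h import *
s,p,d,c=wsnap("w7"); P=cloud(c,d)
T=(P-s["tcp_pos"]); u=np.array([np.cos(np.radians(-28)),np.sin(np.radians(-28)),0]); v=np.array([-u[1],u[0],0])
a=T@u*1000; b=T@v*1000
for k in range(-100,60,8):
    m=(abs(a-k)<4)&(abs(b)<6)&(d>0)&(d<.3)&(P[...,2]>.02)&(P[...,2]<.12)
    if m.sum()>20: print(k,m.sum(),(np.median(P[...,2][m])*1000).round(1),end="; ")
E
```

```text
t 15.82 q [ 24.3  20.9  -8.8 -12.3 -70.5  42.3] tcp [0.4508 0.1165 0.0661] yawx -28.56 zax [-0.234  0.115 -0.965] F [ 1.3 -0.  -0.5] w 0.0181 g 60.80806016921997
-84 30 54.1; -60 226 66.8; -52 265 66.8; -44 276 66.8; -36 293 66.9; -28 347 66.8; -20 352 66.8; -12 383 66.7; -4 416 66.7; 4 445 66.9; 12 486 66.8; 20 543 66.8; 28 588 66.7; 36 652 66.6; 44 784 60.7;
```

Emit:
{"method": "jog_arm", "body": {
  "angular": [
    [0, 0, 0],
    [0, 0, 0],
    [0, 0, 0],
    [0, 0, 0],
    [0, 0, 0]
  ],
  "offset": [
    [6, -0.2, 22],
    [10, -0.4, 37],
    [12, -0.5, 44],
    [12.9, -0.5, 47.8],
    [12.9, -0.5, 47.8]
  ],
  "fingers": [1, 1, 1, 1, 1]
}}

```text
time_s: 16.28
tcp_pos: [0.4519, 0.1192, 0.0219]
tool_rot: [[0.854, -0.47, -0.224], [-0.455, -0.883, 0.116], [-0.252, 0.003, -0.968]]
ft_force: [0.5, 0.3, -0.8]
gripper_width: 0.018
grasp_force: 60.8
```

Emit:
{"method": "jog_arm", "body": {
  "angular": [
    [0, 0, 0],
    [0, 0, 0],
    [0, 0, 0],
    [0, 0, 0],
    [0, 0, 0],
    [0, 0, 0],
    [0, 5, 0],
    [0, 10, 0],
    [0, 15, 0],
    [0, 15, 0],
    [0, 15, 0]
  ],
  "offset": [
    [0, 0, 0],
    [0, 0, 0],
    [0, 0, 0],
    [0, 0, 0],
    [0, 0, -10],
    [0, 0, -30],
    [-10, 0, -60],
    [-20, 0, -100],
    [-30, 0, -140],
    [-30, 0, -150],
    [-30, 0, -150]
  ],
  "fingers": [0.5, 0.3, 0, 0, 0, 0, 0, 0, 0, 0, 0]
}}

```text
time_s: 17.2
tcp_pos: [0.4619, 0.116, 0.1792]
tool_rot: [[0.883, -0.469, 0.013], [-0.469, -0.883, -0.002], [0.012, -0.004, -1.0]]
ft_force: [0.3, 0.1, 0.5]
gripper_width: 0.0856
grasp_force: 0.0
```

```bash
python3 - <<'E'
from h import *
s,p,d,c=wsnap("w8"); P=cloud(c,d)
m=(P[...,2]>.010)&(P[...,2]<.022)&(abs(P[...,0]-.43)<.12)&(abs(P[...,1]-.12)<.1)&(d>0)
print("top",np.percentile(P[...,2][m],[5,50,95]))
b,_=rect(c,m.astype(np.uint8),.016); print(b)
ce,ax=tee(c,m); g=(ce+ax*(67.5-59))/1000; print("loop_grip",g)
yaw=np.degrees(np.arctan2(-ax[1],-ax[0])); rel(s,[*g,.012],down(yaw))
cv2.imwrite("pics/w8.png",p[:,:,::-1])
E
```

```text
t 17.2 q [ 33.4   7.4 -11.9   0.5 -70.1  28.4] tcp [0.4619 0.116  0.1792] yawx -27.99 zax [ 0.013 -0.002 -1.   ] F [0.3 0.1 0.5] w 0.0856 g 0.0
top [0.01326945 0.01550627 0.01702205]
((430.1114501953125, 130.09010314941406), (53.79494857788086, 135.5926971435547), 62.412994384765625)
size [ 53.8 135.6] centre [430.1 130.1] yaw(head) 152.41
loop_grip [0.42257783 0.13402641]
offset [-45.2   3.3 166.7] angular [-0.3 -0.7 -0.4]
```

View pics/w8.png

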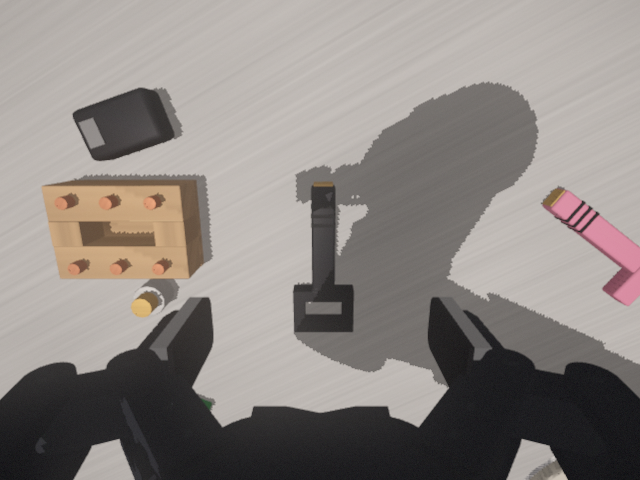

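Emit:
{"method": "jog_arm", "body": {
  "angular": [
    [-0.3, -0.7, -0.4],
    [-0.3, -0.7, -0.4],
    [-0.3, -0.7, -0.4],
    [-0.3, -0.7, -0.4],
    [-0.3, -0.7, -0.4],
    [-0.3, -0.7, -0.4],
    [-0.3, -0.7, -0.4],
    [-0.3, -0.7, -0.4]
  ],
  "offset": [
    [-40, 3, 20],
    [-45, 3.3, 60],
    [-45, 3.3, 100],
    [-45, 3.3, 135],
    [-45, 3.3, 155],
    [-45, 3.3, 164],
    [-45, 3.3, 166.7],
    [-45, 3.3, 166.7]
  ],
  "fingers": [0, 0, 0, 0, 0, 0, 0, 0]
}}

```text
time_s: 17.92
tcp_pos: [0.4191, 0.1315, 0.0058]
tool_rot: [[0.885, -0.466, -0.012], [-0.466, -0.885, -0.006], [-0.008, 0.011, -1.0]]
ft_force: [0.3, 0.1, 0.7]
gripper_width: 0.0851
grasp_force: 0.0
```

```bash
python3 - <<'E'
from h import *
from bench import telemetry
s=telemetry.observe(); st(s)
rel(s,[.4226,.1340,.012],down(-27.6))
E
```

```text
t 17.92 q [ 37.9  15.6 -30.7  -0.2 -44.5  24.5] tcp [0.4191 0.1315 0.0058] yawx -27.77 zax [-0.012 -0.006 -1.   ] F [0.3 0.1 0.7] w 0.0851 g 0.0
offset [ 1.9 -3.7 -6.3] angular [ 0.6  0.5 -0.2]
```

Emit:
{"method": "jog_arm", "body": {
  "angular": [
    [0.6, 0.5, -0.2],
    [0.6, 0.5, -0.2],
    [0.6, 0.5, -0.2],
    [0.6, 0.5, -0.2],
    [0.6, 0.5, -0.2],
    [0.6, 0.5, -0.2],
    [0.6, 0.5, -0.2],
    [0.6, 0.5, -0.2],
    [0.6, 0.5, -0.2],
    [0.6, 0.5, -0.2],
    [0.6, 0.5, -0.2]
  ],
  "offset": [
    [1.9, -3.7, -6.3],
    [1.9, -3.7, -6.3],
    [1.9, -3.7, -6.3],
    [1.9, -3.7, -6.3],
    [1.9, -3.7, -6.3],
    [1.9, -3.7, -6.3],
    [1.9, -3.7, -6.3],
    [1.9, -3.7, -6.3],
    [1.9, -3.7, -6.3],
    [1.9, -3.7, -6.3],
    [1.9, -3.7, -6.3]
  ],
  "fingers": [0, 0, 0.4, 1, 1, 1, 1, 1, 1, 1, 1],
  "squeeze": 30
}}

```text
time_s: 18.83
tcp_pos: [0.4232, 0.1348, 0.0131]
tool_rot: [[0.887, -0.462, 0.003], [-0.462, -0.887, 0.001], [0.002, -0.002, -1.0]]
ft_force: [-1.6, -0.3, 3.5]
gripper_width: 0.0192
grasp_force: 30.8
```

```bash
python3 - <<'E'
from h import *
from bench import telemetry
s=telemetry.observe(); st(s)
rel(s,[.5153,-.2414,.13],down(-172.5))
E
```

```text
t 18.83 q [ 38.1  14.8 -30.4   0.1 -44.6  24.4] tcp [0.4232 0.1348 0.0131] yawx -27.52 zax [ 0.003  0.001 -1.   ] F [-1.6 -0.3  3.5] w 0.0192 g 30.818463563919067
offset [ 255.7  290.8 -117. ] angular [-2.00e-01  1.00e-01  1.45e+02]
```

Emit:
{"method": "jog_arm", "body": {
  "angular": [
    [0, 0, 0],
    [0, 0, 0],
    [0, 0, 5],
    [0, 0, 12],
    [0, 0, 19],
    [0, 0, 26],
    [0, 0, 33],
    [0, 0, 40],
    [0, 0, 47],
    [0, 0, 54],
    [0, 0, 61],
    [0, 0, 68]
  ],
  "offset": [
    [0, 0, -20],
    [0, 0, -50],
    [10, 12, -85],
    [35, 40, -117],
    [62, 70, -117],
    [90, 102, -117],
    [118, 134, -117],
    [146, 166, -117],
    [174, 198, -117],
    [200, 228, -117],
    [228, 260, -117],
    [256, 291, -117]
  ],
  "fingers": [1, 1, 1, 1, 1, 1, 1, 1, 1, 1, 1, 1]
}}

```text
time_s: 19.83
tcp_pos: [0.5131, -0.2369, 0.1291]
tool_rot: [[-0.103, -0.995, 0.001], [-0.995, 0.103, 0.002], [-0.002, -0.001, -1.0]]
ft_force: [1.2, 1.2, -1.2]
gripper_width: 0.0189
grasp_force: 30.3
```

Emit:
{"method": "jog_arm", "body": {
  "angular": [
    [0, 0, 77],
    [0, 0, 77],
    [0, 0, 77],
    [0, 0, 77],
    [0, 0, 77],
    [0, 0, 77],
    [0, 0, 77],
    [0, 0, 77],
    [0, 0, 77],
    [0, 0, 77],
    [0, 0, 77],
    [0, 0, 77]
  ],
  "offset": [
    [0, 0, 0],
    [0, 0, 0],
    [0, 0, 0],
    [0, 0, 0],
    [0, 0, 0],
    [0, 0, 0],
    [0, 0, 0],
    [0, 0, 0],
    [0, 0, 0],
    [0, 0, 0],
    [0, 0, 0],
    [0, 0, 0]
  ],
  "fingers": [1, 1, 1, 1, 1, 1, 1, 1, 1, 1, 1, 1]
}}

```text
time_s: 20.83
tcp_pos: [0.5131, -0.2346, 0.129]
tool_rot: [[-0.992, -0.127, 0.001], [-0.127, 0.992, 0.002], [-0.001, 0.001, -1.0]]
ft_force: [0.3, 0.3, -1.4]
gripper_width: 0.019
grasp_force: 30.3
```

```bash
python3 - <<'E'
from h import *
s,p,d,c=wsnap("w9"); P=cloud(c,d); T=(P-s["tcp_pos"])@s["tool_rot"]*1000
# handle: tail side is tool +x
m=(T[...,2]<20)&(T[...,2]>-12)&(T[...,0]>20)&(T[...,0]<95)&(abs(T[...,1])<25)&(d>0)
print("top z in tool",[(x,np.median(T[...,2][m&(abs(T[...,0]-x)<3)]).round(1)) for x in (25,35,45,55,65,72)])
zt=np.median(P[...,2][m]); b,Q=rect(c,m.astype(np.uint8),zt); print(b)
Q3=np.c_[Q,np.full(len(Q),zt)]; t=(Q3-s["tcp_pos"])@s["tool_rot"]*1000
print("tool x range",t[:,0].min(),t[:,0].max(),"y",t[:,1].min(),t[:,1].max())
rel(s,[.5153,-.2414,.03],down(-172.5))
E
```

```text
t 20.83 q [ -8.8  19.4  -3.4  -0.1 -67.1 -73.9] tcp [ 0.5131 -0.2346  0.129 ] yawx -172.72 zax [ 0.001  0.002 -1.   ] F [ 0.3  0.3 -1.4] w 0.019 g 30.344120264053345
top z in tool [(25, np.float64(-2.2)), (35, np.float64(-2.2)), (45, np.float64(-2.3)), (55, np.float64(-2.4)), (65, np.float64(-2.3)), (72, np.float64(-2.1))]
((466.1319580078125, -241.2034149169922), (55.42012405395508, 20.44807243347168), 6.075325012207031)
tool x range 19.808912170945344 74.92325719501059 y -10.939676621863535 9.638020277587112
offset [-1.3 -7.1 99. ] angular [ 0.1  0.1 -0.2]
```

Emit:
{"method": "jog_arm", "body": {
  "angular": [
    [0, 0, -0.6],
    [0, 0, -0.6],
    [0, 0, -0.6],
    [0, 0, -0.6],
    [0, 0, -0.6],
    [0, 0, -0.6],
    [0, 0, -0.6],
    [0, 0, -0.6]
  ],
  "offset": [
    [-0.3, -6.8, 10],
    [-0.3, -6.8, 45],
    [-0.3, -6.8, 75],
    [-0.3, -6.8, 88],
    [-0.3, -6.8, 93],
    [-0.3, -6.8, 96],
    [-0.3, -6.8, 98],
    [-0.3, -6.8, 98]
  ],
  "fingers": [1, 1, 1, 1, 1, 1, 1, 1]
}}

```text
time_s: 21.55
tcp_pos: [0.5156, -0.2417, 0.0325]
tool_rot: [[-0.99, -0.141, 0.004], [-0.141, 0.99, 0.0], [-0.004, -0.0, -1.0]]
ft_force: [-0.0, 0.9, -0.9]
gripper_width: 0.0189
grasp_force: 30.3
```

```bash
python3 - <<'E'
from h import *
from bench import telemetry
s=telemetry.observe(); st(s)
rel(s,[.5153,-.2414,.03],down(-172.5))
E
```

```text
t 21.55 q [ -9.4  25.1 -10.4  -0.1 -54.2 -72.4] tcp [ 0.5156 -0.2417  0.0325] yawx -171.88 zax [ 0.004  0.    -1.   ] F [-0.   0.9 -0.9] w 0.0189 g 30.326709151268005
offset [0.3 0.4 2.5] angular [-0.   0.2  0.6]
```

Emit:
{"method": "jog_arm", "body": {
  "angular": [
    [0, 0, 0.2],
    [0, 0.2, 0.2],
    [0, 0.2, 0.2],
    [0, 0.2, 0.2],
    [0, 0.2, 0.2],
    [0, 0.2, 0.2]
  ],
  "offset": [
    [1.2, 0.4, 0],
    [1.2, 0.4, 2],
    [1.2, 0.4, 4],
    [1.2, 0.4, 6],
    [1.2, 0.4, 8],
    [1.2, 0.4, 8]
  ],
  "fingers": [1, 1, 1, 1, 1, 1]
}}

```text
time_s: 22.05
tcp_pos: [0.5141, -0.2412, 0.0238]
tool_rot: [[-0.991, -0.137, -0.0], [-0.137, 0.991, 0.0], [0.0, 0.0, -1.0]]
ft_force: [0.9, -0.7, -0.7]
gripper_width: 0.0188
grasp_force: 30.5
```

Emit:
{"method": "jog_arm", "body": {
  "angular": [
    [0, 0, 0],
    [0, 0, 0],
    [0, 0, 0],
    [0, 0, 0],
    [0, 0, 0],
    [0, 0, 0],
    [0, 0, 0],
    [0, 0, 0],
    [0, 0, 0],
    [0, 0, 0],
    [0, 0, 0]
  ],
  "offset": [
    [0, 0, 0],
    [0, 0, 0],
    [0, 0, 0],
    [0, 0, -10],
    [0, 0, -30],
    [0, 0, -60],
    [20, 0, -60],
    [20, 0, -60],
    [-50, 0, -60],
    [-50, 0, -60],
    [-50, 0, -60]
  ],
  "fingers": [0.65, 0.65, 0.65, 0.65, 0.65, 1, 1, 1, 1, 1, 1]
}}

```text
time_s: 22.97
tcp_pos: [0.5672, -0.2339, 0.0838]
tool_rot: [[-0.99, -0.139, 0.001], [-0.139, 0.99, -0.001], [-0.001, -0.001, -1.0]]
ft_force: [0.2, -0.2, -0.4]
gripper_width: 0.0
grasp_force: 0.0
```

```bash
python3 - <<'E'
from h import *
from bench import telemetry
s,p,d,c=wsnap("w10"); P=cloud(c,d)
heights(s,P,d,[.5153,-.2414],[-.9914,-.1305],[70,60,46,30,20,0,-25,-39])
rel(s,[.5153-.9914*.046,-.2414-.1305*.046,.04],down(-172.5))
E
```

```text
t 22.97 q [ -7.8  26.6   0.6   0.  -63.9 -74.2] tcp [ 0.5672 -0.2339  0.0838] yawx -172.03 zax [ 0.001 -0.001 -1.   ] F [ 0.2 -0.2 -0.4] w 0.0 g 0.0
70 407 25.8; 60 388 25.6; 46 361 25.2; 30 331 24.5; 20 317 24.2; 0 289 23.5; -25 251 22.6; -39 207 6.0; 
offset [98.5  0.2 43.7] angular [-0.   0.   0.5]
```

Emit:
{"method": "jog_arm", "body": {
  "angular": [
    [0, 0, 0],
    [0, 0, 0],
    [0, 0, 0],
    [0, 0, 0],
    [0, 0, 0],
    [0, 0, 0]
  ],
  "offset": [
    [40, 0.2, 0],
    [80, 0.2, 10],
    [98.5, 0.2, 30],
    [98.5, 0.2, 45],
    [98.5, 0.2, 49],
    [98.5, 0.2, 49]
  ],
  "fingers": [1, 1, 1, 1, 1, 1]
}}

```text
time_s: 23.52
tcp_pos: [0.4647, -0.2477, 0.0344]
tool_rot: [[-0.991, -0.137, -0.003], [-0.137, 0.991, 0.001], [0.003, 0.001, -1.0]]
ft_force: [0.0, 0.1, 0.2]
gripper_width: 0.0001
grasp_force: 0.0
```

Emit:
{"method": "jog_arm", "body": {
  "angular": [
    [0, 0, 0],
    [0, 0, 0],
    [0, 0, 0],
    [0, 0, 0],
    [0, 0, 0]
  ],
  "offset": [
    [0, 0, 1],
    [0, 0, 2],
    [0, 0, 3],
    [0, 0, 4],
    [0, 0, 4]
  ],
  "fingers": [1, 1, 1, 1, 1]
}}

```text
time_s: 23.93
tcp_pos: [0.4666, -0.2477, 0.0313]
tool_rot: [[-0.991, -0.137, 0.001], [-0.137, 0.991, -0.0], [-0.001, -0.0, -1.0]]
ft_force: [1.2, -0.7, 0.8]
gripper_width: 0.0
grasp_force: 0.6
```

Emit:
{"method": "jog_arm", "body": {
  "angular": [
    [0, 0, 0],
    [0, 0, 0],
    [0, 0, 0],
    [0, 0, 0]
  ],
  "offset": [
    [0, 0, 1],
    [0, 0, 2],
    [0, 0, 2.5],
    [0, 0, 2.5]
  ],
  "fingers": [1, 1, 1, 1]
}}

```text
time_s: 24.27
tcp_pos: [0.4664, -0.2478, 0.03]
tool_rot: [[-0.99, -0.138, 0.001], [-0.138, 0.99, -0.0], [-0.001, -0.001, -1.0]]
ft_force: [-2.6, 3.7, 12.1]
gripper_width: 0.0003
grasp_force: 6.3
```

Bottomed out as with the tee; lift off and check.

Emit:
{"method": "jog_arm", "body": {
  "angular": [
    [0, 0, 0],
    [0, 0, 0],
    [0, 0, 0],
    [0, 0, 0],
    [0, 0, 0],
    [0, 0, 0],
    [0, 0, 0]
  ],
  "offset": [
    [0, 0, -20],
    [0, 0, -60],
    [0, 0, -100],
    [0, 0, -140],
    [0, 0, -170],
    [0, 0, -170],
    [0, 0, -170]
  ],
  "fingers": [1, 1, 1, 1, 1, 1, 1]
}}

```text
time_s: 24.85
tcp_pos: [0.4666, -0.2478, 0.2002]
tool_rot: [[-0.991, -0.137, 0.003], [-0.137, 0.991, -0.0], [-0.003, -0.001, -1.0]]
ft_force: [0.4, -0.4, -1.0]
gripper_width: -0.0002
grasp_force: 0.0
```

```bash
python3 - <<'E'
from h import *
from bench import optics
s,p,d,c=wsnap("w11"); P=cloud(c,d)
print("wrist loop"); heights(s,P,d,[.5153,-.2414],[-.9914,-.1305],[70,46,20,0,-20,-25,-55])
print("tee"); heights(s,P,d,[.5253,-.3168],[-.9914,-.1305],[34,20,0,-20,-40,-60,-70])
p,d=optics.snapshot("top"); c=optics.camera_params("top"); P=cloud(c,d)
print("top loop"); heights(s,P,d,[.5153,-.2414],[-.9914,-.1305],[70,46,20,0,-20,-25,-55])
print("tee"); heights(s,P,d,[.5253,-.3168],[-.9914,-.1305],[34,20,0,-20,-40,-60,-70])
o=np.load("pics/top0.npz"); D=np.abs(p.astype(int)-o["p"]).max(2)
for n,(u,v) in dict(term=(201,267),chg=(233,206),att=(334,149),box=(460,166)).items(): print(n,np.median(D[v-8:v+8,u-8:u+8]))
E
```

```text
t 24.85 q [-11.   12.9  -1.7  -0.  -75.2 -71.1] tcp [ 0.4666 -0.2478  0.2002] yawx -172.13 zax [ 0.003 -0.    -1.   ] F [ 0.4 -0.4 -1. ] w -0.0002 g 0.0
wrist loop
70 105 21.3; 46 98 21.8; 20 95 21.5; 0 86 21.5; -20 2 20.5; -25 0 None; -55 0 None; 
tee
34 95 21.5; 20 92 21.3; 0 88 21.4; -20 85 21.4; -40 81 21.4; -60 77 21.6; -70 36 21.3; 
top loop
70 0 None; 46 0 None; 20 0 None; 0 0 None; -20 0 None; -25 0 None; -55 0 None; 
tee
34 0 None; 20 0 None; 0 0 None; -20 0 None; -40 0 None; -60 0 None; -70 0 None; 
term 6.5
chg 2.0
att 2.0
box 8.0
```

```bash
python3 -c "
from bench import r
print(r.finish_job())"
```

```text
the job is handed in; nothing more can be done
None
```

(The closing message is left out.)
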